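# Take the spent purge-gas filter out of its push-to-release bay

### The job

The yellow-capped filter in the aluminium manifold is spent. Push it straight down into its bay until the latch lets go and it springs up, then pull it out and stand it upright in the white tray; leave the blue-capped filter seated as it is.

Things in the scene. Friction and masses are not known exactly. Their poses are not given: they have to be found in the camera images.
- spent_cap (a point): Centre of the yellow cap (36 x 36 x 24 mm, along this point's axes; z up) of the spent filter: loose, 0.12 kg, 58 mm tall. Cap top 12 mm above this point, foot 46 mm below; under the cap a neck 24 (x) x 36 x 22, then a foot 36 x 36 x 12 mm. Latched, its cap top stands 8 mm above the manifold top. Released, it stands 30 mm higher, foot still 20 mm in the well: grip the cap's sides and lift.
- good_cap (a point): Centre of the blue cap of the other filter: same shape, latched in the other bay; it stays as it is. Which filter is in which bay varies.
- manifold: Fixed aluminium block 90 (x) x 200 (y) x 80 mm, origin centre of underside, on the table, filters' sides parallel to its own. Two 38.5 mm square wells in its top at own y = -50, +50 mm. Press a latched filter 7 to 8 mm down (5 N rising to 8 N; hard stop at 10 mm) and the latch lets go for good; a spring then lifts it 30 mm as the pressing tool backs up. Latched, it cannot be pulled out.
- tray: Open white plastic tray, fixed, empty, 150 (x) x 170 (y) x 25 mm high, walls 5 mm, floor 5 mm thick; origin at the centre of its underside, on the table.
Things that resemble listed ones, but are neither listed nor needed, are in the scene too. Of the things that look like the part that bears spent_cap, the middle-sized one is meant.

How it is judged:
By the outcome, as a careful person would: the job done as asked, in the order asked, and still so for the second after the job is handed in, with the robot touching nothing.
It also fails if it takes over 48 s, if anything falls off the work surface, if the arm or the gripper's body presses on something with over 40 N, if the wrist force passes 120 N, or if a joint passes its speed limit or range.

### The arm

A 7-joint arm with a two-finger parallel gripper is mounted at the origin on the work surface. World frame = base frame: x ahead of the robot, y to its left, z up, the work surface at z = 0. Lengths are in m, angles in rad, forces in N, time in s.
With the tool pointing down it reaches from about 0.4 to 0.85 m from the base axis. Payload 10.4 kg.
Tool frame: the origin (TCP) lies midway between the tips of the shut fingers; the grasp point (between the pads) lies 19 mm behind it; y points along the fingers, x is the direction in which the jaws open and shut, and the axes are right-handed (so a half turn about y gives the same grasp; the last joint's range is limited). The gripper opens to 87 mm and grips with 3 to 60 N. Pads are 19 mm wide; open, the fingers measure 117 mm over their backs; the gripper's body (75 mm by 190 mm) begins 51 mm behind the grasp point.
Start: joints at [-1.158, 0.332, -0.065, 1.46, 0.022, 1.35, -0.088], TCP at [0.264, 0.567, 0.223] pointing down, gripper open.
Joint ranges: [-2.6, 2.6], [-0.5, 2.12], [-1.47, 1.34], [0.16, 2.42], [-1.27, 4.41], [0.06, 2.06], [-2.6, 2.6]. Speed limits (rad/s): [2.22, 2.22, 2.79, 2.79, 3.14, 3.14, 3.14].

### API

Orientations are given as a unit quaternion [x, y, z, w].
In Python, from bench import r gives the robot as it stands. The module is installed in compiled form; this text tells all that it offers.
- The arm moves only by the tool arm_command, never from a script. Its argument "deltas" is one flat list of numbers, 6 for each row, row after row: the shift along the tool's x, y, z in m, then the turn, a rotation vector about the tool's x, y, z in degrees. In form: [tx, ty, tz, ax, ay, az, tx, ty, tz, ax, ay, az, ...]. A call has 1 to 8 rows; each row is the pose to reach, as a shift and turn from the pose commanded when the call began, along the tool's axes at that moment; what a row does not reach only later rows make up. A row lasts 1/8 s, in which the tool goes at most 62.5 mm and 10.7 degrees, less where a joint would pass 70% of its speed; a pose out of reach is approached as far as the arm can. A call with a gripper value outside its range is refused whole. "hand" is the opening, from 0 (shut) to 1 (fully open), set as the call begins (left out, the last holds). The fingers move at their own pace and stop on an object; "grip_force" is the grip in N (left out, the last holds). Time passes only in rows, so rows that repeat a pose let the fingers close. It gives the time, the measured TCP pose, the force and the opening at its end, in the units of the state.
- r.read_state(): the state, without advancing time (a new reading comes with each control period).
- r.camera(name): name is "scene" or "top" or "wrist"; returns a dict with "image" (384x512x3 uint8, red, green, blue), "intrinsics" (3x3 intrinsics, pixels), "world_from_camera" (4x4, takes a point from camera to world coordinates); the wrist camera has in their place "hand_eye" (4x4, takes a point from camera to tool coordinates, whose origin is the TCP and whose axes are the tool frame's). Camera axes: x right, y down, z forward; pixel columns grow to the right and rows downward; lengths in m; the calibration is good to about 2 mm. A picture is of the moment at which its call begins: read the wrist's pose just before it. There is no depth.
- r.close_job(): hands the job in, once; it reports no verdict.
Trained networks look in a picture, given as the dict that the camera call returned (one of the last four; its "shot" number tells which), for a name from the list of things; names that differ only in an ending like _2 or _b are one class to them, and where a whole thing is asked for, a point or a joint stands for the part that bears it (a point fixed in the world has none). Each returns a list of dicts, best first, with "conf" (0 to 1); they miss things now and then, are a little off and sometimes report something else, mostly with a low value. They report only what shows in the picture. A call takes as long as a camera call. They do not tell look-alikes from the thing itself.
- r.boxes_of(picture, query): "centre" ([row, column] in pixels, amid what is visible of it).
- r.regions_of(picture, query): "region" (384x512 bool, what is visible of it) and "centre" ([row, column] in pixels, amid what is visible of it).
The state is a dict: "time": time; "joint_positions": joint angles; "joint_vel": joint speeds; "joint_torque": joint torques, N m; "ee_pos": TCP position; "eef_rot": TCP orientation; "ft_force": force on the tool from outside, world axes, zero at the start; "torque": the same for the moment, N m; "width": finger opening in m.
Only numpy, scipy, OpenCV 4.12 (cv2) and the standard library are available. Lean on these libraries where they do the work, as an engineer would, in place of code of your own. Each camera call takes 0.05 s, during which the arm holds its last target.

## Working session

There is one attempt and no reset: what is moved stays moved. The work goes in short steps, Python scripts to look and compute and a tool call to move; the robot and the scene stay as the last step left them, time stands still between calls to the robot, and variables do not carry over. Pictures are saved under pics/ and viewed, and the job is handed in when it is done.

Besides the shell and the picture viewer there is one more tool, called after "Emit:" as a command line: name --argument value ..., lists and objects as JSON in quotes. arm_command: Moves the arm, as the interface text tells. Its arguments: {"type":"object","properties":{"deltas":{"type":"array","items":{"type":"number"}},"hand":{"type":"number"},"grip_force":{"type":"number"}},"required":["deltas"]}

```bash
mkdir -p pics; python3 - <<'E'
from bench import r
import cv2,numpy as np
s=r.read_state();print(s)
for n in("scene","top"):
    p=r.camera(n);cv2.imwrite(f"pics/{n}0.png",cv2.resize(p["image"][:,:,::-1],(800,600),interpolation=cv2.INTER_CUBIC))
    np.savez(f"cam_{n}.npz",K=p["intrinsics"],T=p["world_from_camera"],im=p["image"])
    print(n,p["intrinsics"],p["world_from_camera"])
    for q in("spent_cap","good_cap","manifold","tray"):
        print(q,[(np.round(b["centre"],1),round(b["conf"],2),int(b["region"].sum())) for b in r.regions_of(p,q)])
E
```

```text
{'time': 0.0, 'joint_positions': array([-1.15760877,  0.33288743, -0.0647043 ,  1.46094827,  0.0216191 ,
        1.34991508, -0.08852589]), 'joint_vel': array([ 0.00195999, -0.00015594,  0.00017512,  0.00052025, -0.0007913 ,
        0.00230435,  0.00070606]), 'joint_torque': array([-1.37921884e-04, -6.23257828e+01,  2.45297811e-02, -3.89891410e+01,
       -6.13774010e-02,  3.99499002e-02,  6.92567028e-05]), 'ee_pos': array([0.26366991, 0.56622175, 0.22174093]), 'eef_rot': array([ 0.59656638,  0.37967277, -0.38051036, -0.59596057]), 'ft_force': array([-0.34757327,  1.06231151,  0.20590873]), 'torque': array([-0.07527492, -0.00664271,  0.04753845]), 'width': 0.08711375157809438}
scene [[401.35786278   0.         263.36664175]
 [  0.         401.35786278 194.95308211]
 [  0.           0.           1.        ]] [[-0.81940586  0.361766   -0.44463401  0.88732433]
 [ 0.57290506  0.54231848 -0.61454899  0.49194556]
 [ 0.01881031 -0.75829811 -0.65163651  0.61411958]
 [ 0.          0.          0.          1.        ]]
spent_cap [(array([248., 325.]), 0.96, 385), (array([312.4, 274.6]), 0.93, 522), (array([295.2, 410.1]), 0.74, 1913)]
good_cap [(array([212.8, 298. ]), 0.63, 337)]
manifold []
tray [(array([170.6, 197. ]), 0.83, 3317)]
top [[455.16625229   0.         257.14611067]
 [  0.         455.16625229 184.16928752]
 [  0.           0.           1.        ]] [[ 0.02688856 -0.99714254  0.07059571  0.45858095]
 [-0.99938379 -0.02840854 -0.02061564  0.03699609]
 [ 0.02256225 -0.06999789 -0.99729195  1.19517443]
 [ 0.          0.          0.          1.        ]]
spent_cap [(array([218.5, 138.5]), 0.93, 636), (array([189.2, 192.8]), 0.76, 238)]
good_cap [(array([198.3, 232.3]), 0.68, 245)]
manifold [(array([192.8, 210.9]), 0.94, 2660)]
tray [(array([184.3, 355.3]), 0.63, 3806)]
```

View pics/scene0.png

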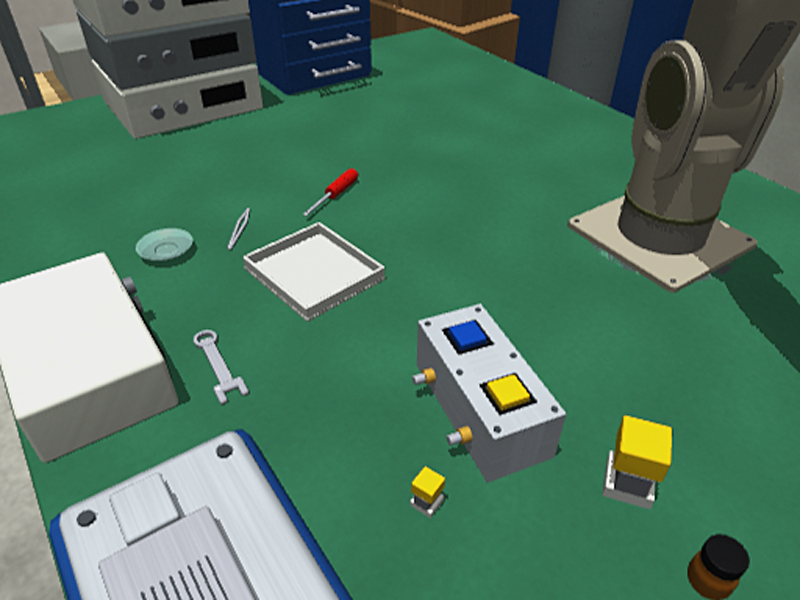

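View pics/top0.png

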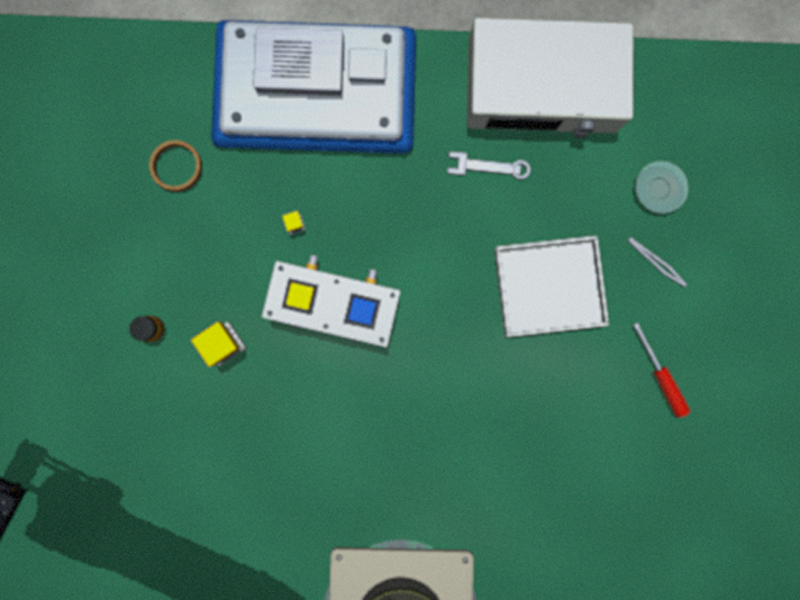

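```bash
cat > h.py <<'E'
import numpy as np,cv2
def ray(K,T,uv,z):
    d=T[:3,:3]@np.linalg.solve(K,[uv[0],uv[1],1.]);o=T[:3,3]
    return o+d*(z-o[2])/d[2]
def mask(im,c):
    h=cv2.cvtColor(im,cv2.COLOR_RGB2HSV)
    return cv2.inRange(h,(20,120,90),(35,255,255)) if c=='y' else cv2.inRange(h,(100,150,60),(125,255,255))
E
python3 - <<'E'
from h import *
for n in("top","scene"):
    c=np.load(f"cam_{n}.npz");K,T,im=c["K"],c["T"],c["im"]
    for col in'yb':
        m=mask(im,col);N,l,st,ce=cv2.connectedComponentsWithStats(m)
        for i in range(1,N):
            if 60<st[i,4]<1500:
                pts=np.argwhere(l==i)[:,::-1].astype(float)
                w=np.array([ray(K,T,p,0.088)[:2] for p in pts])
                R=cv2.minAreaRect((w*1000).astype(np.float32))
                print(n,col,ce[i].round(1),st[i,4],"world c",w.mean(0).round(4),"rect",np.round(R[0],1),np.round(R[1],1),round(R[2],1))
    # crop
c=np.load("cam_scene.npz");im=c["im"][180:340,240:460];cv2.imwrite("pics/crop1.png",cv2.resize(im[:,:,::-1],None,fx=3.6,fy=3.6,interpolation=cv2.INTER_CUBIC))
c=np.load("cam_top.npz");K,T,im=c["K"],c["T"],c["im"]
h=cv2.cvtColor(im,cv2.COLOR_RGB2HSV)
m=((h[...,1]<60)&(h[...,2]>120)).astype(np.uint8)
N,l,st,ce=cv2.connectedComponentsWithStats(m)
for i in range(1,N):
    if st[i,4]>800:
        z=0.08 if ce[i][0]<300 else 0.025
        w=np.array([ray(K,T,p,z)[:2] for p in np.argwhere(l==i)[:,::-1].astype(float)])
        R=cv2.minAreaRect((w*1000).astype(np.float32));print("white",ce[i].round(1),st[i,4],np.round(R[0],1),np.round(R[1],1),round(R[2],1))
E
```

```text
top y [186.9 141.2] 120 world c [0.6373 0.1888] rect [637.1 188.7] [28.1 25.4] 20.4
top y [191.4 189.1] 251 world c [0.5204 0.1734] rect [520.4 173.3] [39.1 37.7] 77.6
top y [136.8 219.9] 503 world c [0.4424 0.302 ] rect [442.7 301.8] [53.8 54.1] 35.9
top b [231.3 198.5] 228 world c [0.5002 0.0759] rect [500.1  75.9] [36.6 36.5] 77.6
scene y [324.6 250.3] 395 world c [0.5242 0.1759] rect [524.  175.6] [41.  39.6] 78.5
scene y [412.1 286.6] 1195 world c [0.4587 0.3125] rect [457.8 312. ] [76.4 53.2] 32.9
scene y [273.2 309.6] 323 world c [0.6681 0.2218] rect [667.9 221.9] [32.3 28.1] 19.9
scene b [180.2  26.7] 1126 world c [ 0.2173 -1.0174] rect [  129.  -1000.6] [699.1 311.5] 68.5
scene b [342.4  20.6] 1028 world c [-0.3822 -0.7353] rect [-366.2 -744. ] [634.6 132.7] 43.0
scene b [411.4  27. ] 1468 world c [-0.5772 -0.5341] rect [-560.6 -523.3] [899.  132.2] 33.4
scene b [298.7 214. ] 302 world c [0.5041 0.079 ] rect [503.9  78.8] [41.1 39.7] 78.4
scene b [189.1 331.2] 786 world c [0.7892 0.1788] rect [789.2 166.2] [  9.8 216.9] 0.5
scene b [ 40.2 358.7] 411 world c [0.9732 0.1057] rect [973.1 102.8] [91.5 10.3] 88.6
white [279.5  33.3] 22409 [891.2  17.9] [ 226.3 1292.5] 2.2
white [352.4 182.7] 3799 [ 552.9 -235.8] [152.  172.6] 7.9
white [211.5 194.2] 2430 [510.2 124.8] [203.3  93.3] 78.2
white [256.  365.7] 2391 [99.7  5.5] [ 74.4 221.7] 1.1
```

```bash
python3 - <<'E'
from scipy.spatial.transform import Rotation as R
from bench import r
print(R.from_quat(r.read_state()["eef_rot"]).as_matrix().round(3))
E
```

```text
[[ 0.422  0.    -0.907]
 [ 0.907 -0.     0.422]
 [-0.    -1.    -0.   ]]
```

View pics/crop1.png

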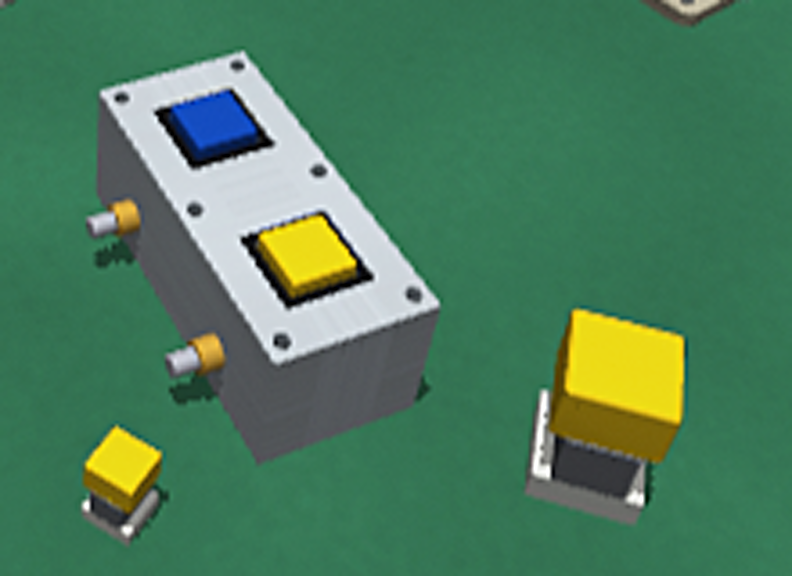

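Yellow-capped candidates in the top image (512 px): (187,141) has a cap of about 26 mm and stands loose. (191,189) has a cap of about 37 mm and sits in the manifold. (137,220) is the big loose one, about 54 mm. The middle-sized one is in the manifold, beside the blue cap at (231,198), and the crop confirms it.

Next I'll move above it and shut the fingers.

Emit:
arm_command --deltas '[-0.124,0,-0.2,0,-6.5,0,-0.247,0,-0.398,0,-13,0,-0.247,0,-0.398,0,-13,0,-0.247,0,-0.398,0,-13,0,-0.247,0,-0.398,0,-13,0,-0.247,0,-0.398,0,-13,0,-0.247,0,-0.398,0,-13,0,-0.247,0,-0.398,0,-13,0]' --hand 0 --grip_force 20

```text
time: 1.5
ee_pos: [0.522, 0.1709, 0.2229]
eef_rot: [0.551, 0.444, -0.444, -0.55]
ft_force: [-0.3, 0.2, -0.1]
width: 0.015
```

Emit:
arm_command --deltas '[0,0,0,0,0,0,0,0,0,0,0,0,0,0,0,0,0,0]'

```text
time: 1.88
ee_pos: [0.5198, 0.1761, 0.2226]
eef_rot: [-0.549, -0.446, 0.446, 0.549]
ft_force: [-0.6, 0.2, 0.0]
width: 0.0006
```

```bash
cat >> h.py <<'E'
from scipy.spatial.transform import Rotation as Ro
def wrist(r,name):
    s=r.read_state();p=r.camera("wrist")
    B=np.eye(4);B[:3,:3]=Ro.from_quat(s["eef_rot"]).as_matrix();B[:3,3]=s["ee_pos"]
    cv2.imwrite(f"pics/{name}.png",cv2.resize(p["image"][:,:,::-1],(800,600)))
    return s,p,p["intrinsics"],B@p["hand_eye"]
def caps(K,T,im,col,z,lo=60):
    m=mask(im,col);N,l,st,ce=cv2.connectedComponentsWithStats(m)
    for i in range(1,N):
        if st[i,4]>lo:
            w=np.array([ray(K,T,p,z)[:2] for p in np.argwhere(l==i)[:,::-1].astype(float)])
            R=cv2.minAreaRect((w*1000).astype(np.float32))
            print(col,ce[i].round(0),st[i,4],"mean",w.mean(0).round(4),"rect",np.round(R[0],1),np.round(R[1],1),round(R[2],1))
E
python3 - <<'E'
from h import *
from bench import r
s,p,K,T=wrist(r,"w1")
print(s["time"],s["ee_pos"],s["width"],Ro.from_quat(s["eef_rot"]).as_matrix().round(3))
caps(K,T,p["image"],'y',0.088);caps(K,T,p["image"],'b',0.088)
E
```

```text
1.875 [0.51976602 0.1760888  0.22258577] 0.0006005314299696186 [[ 0.205 -0.    -0.979]
 [ 0.979  0.001  0.205]
 [ 0.    -1.     0.   ]]
y [379.  64.] 4277 mean [0.4428 0.2985] rect [443.4 298.3] [53.  54.9] 36.0
y [253. 180.] 1550 mean [0.5192 0.1739] rect [519.4 173.7] [36.2 37.3] 78.1
y [238. 283.] 190 mean [0.6224 0.1362] rect [620.9 136.8] [ 4.2 62.2] 77.2
y [274. 283.] 196 mean [0.6299 0.1725] rect [628.4 172.7] [ 4.2 62.2] 78.9
y [265. 331.] 1541 mean [0.6845 0.1513] rect [683.2 146. ] [196.7  21.6] 78.2
b [147. 180.] 1584 mean [0.4991 0.0775] rect [499.2  77.6] [38.2 37.3] 78.1
b [407. 332.] 275 mean [0.7171 0.3002] rect [717.3 300.6] [29.3 16. ] 16.6
```

View pics/w1.png

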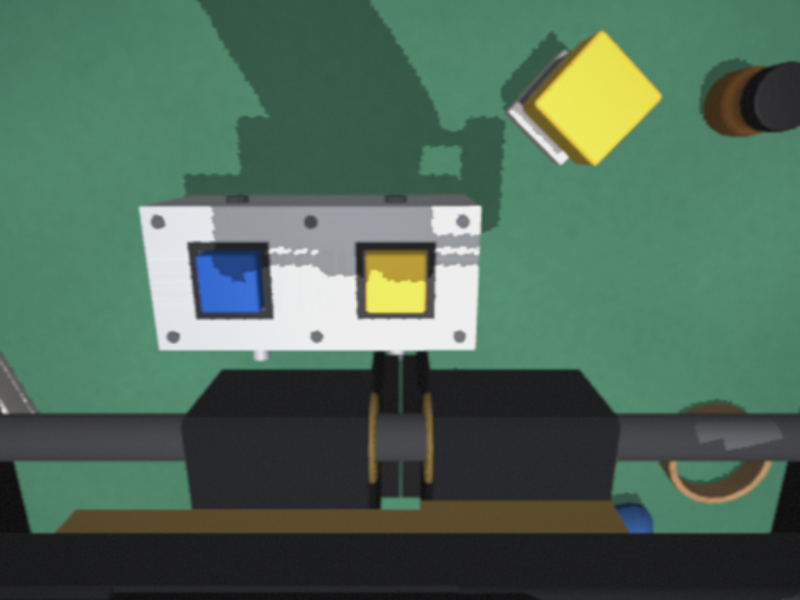

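Emit:
arm_command --deltas '[-0.002,0.05,0,0,0,0,-0.002,0.1,0,0,0,0,-0.002,0.128,0,0,0,0,-0.002,0.128,0,0,0,0,-0.002,0.128,0,0,0,0]'

```text
time: 2.55
ee_pos: [0.5206, 0.1734, 0.096]
eef_rot: [0.549, 0.446, -0.445, -0.549]
ft_force: [0.2, -0.4, -0.8]
width: 0.0006
```

Emit:
arm_command --deltas '[0,0.004,0,0,0,0,0,0.007,0,0,0,0,0,0.009,0,0,0,0,0,0.011,0,0,0,0,0,0.013,0,0,0,0,0,0.014,0,0,0,0,0,0.014,0,0,0,0]'

```text
time: 3.42
ee_pos: [0.5204, 0.173, 0.0811]
eef_rot: [0.549, 0.446, -0.445, -0.549]
ft_force: [-0.5, 0.8, 6.4]
width: 0.0002
```

Emit:
arm_command --deltas '[0,0.001,0,0,0,0,0,0.002,0,0,0,0,0,0.002,0,0,0,0]'

```text
time: 3.8
ee_pos: [0.5204, 0.173, 0.079]
eef_rot: [0.549, 0.446, -0.445, -0.549]
ft_force: [-0.3, 0.3, 6.1]
width: 0.0005
```

Emit:
arm_command --deltas '[0,-0.005,0,0,0,0,0,-0.01,0,0,0,0,0,-0.016,0,0,0,0,0,-0.022,0,0,0,0,0,-0.03,0,0,0,0,0,-0.04,0,0,0,0,0,-0.065,0,0,0,0,0,-0.065,0,0,0,0]'

```text
time: 4.8
ee_pos: [0.5206, 0.1729, 0.1453]
eef_rot: [0.55, 0.446, -0.444, -0.549]
ft_force: [0.2, 0.2, 0.5]
width: 0.0006
```

```bash
python3 - <<'E'
from h import *
from bench import r
s,p,K,T=wrist(r,"w2")
print(s["time"],s["ee_pos"],s["ft_force"])
for z in(.088,.118):
  caps(K,T,p["image"],'y',z,400);caps(K,T,p["image"],'b',z,400)
p=r.camera("scene");cv2.imwrite("pics/s2.png",cv2.resize(p["image"][150:300,220:420,::-1],None,fx=4,fy=4,interpolation=cv2.INTER_CUBIC))
E
```

```text
4.8 [0.52063113 0.17287115 0.14525439] [0.17858182 0.22553992 0.50249832]
y [425.  51.] 8194 mean [0.4435 0.2962] rect [443.7 296. ] [53.5 56.9] 36.1
y [256. 208.] 2577 mean [0.522  0.1733] rect [528.4 171.9] [41.3 46.3] 78.8
y [257. 332.] 4461 mean [0.6231 0.1528] rect [619.1 141.4] [249.9  16.9] 78.0
b [116. 204.] 2811 mean [0.4989 0.0783] rect [499.2  78.1] [38.9 37.7] 78.0
y [425.  51.] 8194 mean [0.4439 0.2816] rect [444.  281.4] [46.2 49.1] 36.1
y [256. 208.] 2577 mean [0.5116 0.1755] rect [517.1 174.3] [35.6 40. ] 78.8
y [257. 332.] 4461 mean [0.5989 0.1578] rect [595.4 148. ] [215.7  14.6] 78.0
b [116. 204.] 2811 mean [0.4917 0.0935] rect [491.9  93.4] [33.6 32.5] 78.0
```

View pics/s2.png

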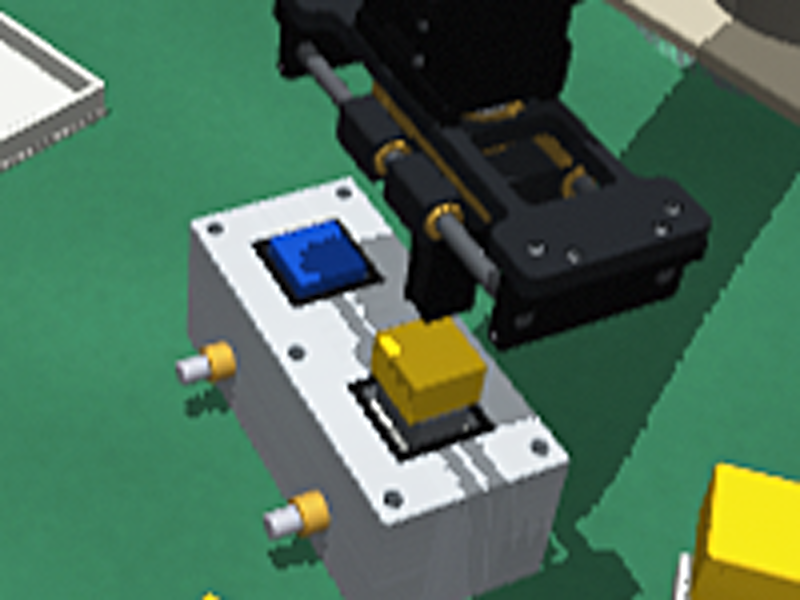

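View pics/w2.png

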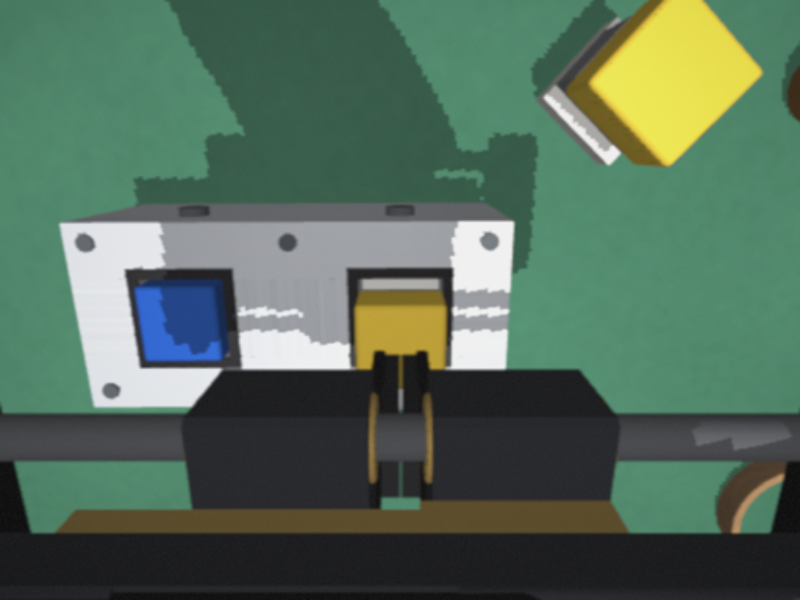

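Emit:
arm_command --deltas '[0.001,0,0,0,0,0,0.001,0,0,0,0,0,0.001,0,0,0,0,0,0.001,0,0,0,0,0,0.001,0.02,0,0,0,0,0.001,0.04,0,0,0,0,0.001,0.057,0,0,0,0,0.001,0.057,0,0,0,0]' --hand 0.8

```text
time: 5.9
ee_pos: [0.5194, 0.1734, 0.0853]
eef_rot: [-0.549, -0.444, 0.446, 0.55]
ft_force: [0.2, 0.5, -0.1]
width: 0.0674
```

Emit:
arm_command --deltas '[0,0,0,0,0,0,0,0,0,0,0,0,0,0,0,0,0,0,0,0,0,0,0,0,0,0,0,0,0,0,0,0,0,0,0,0]' --hand 0 --grip_force 20

```text
time: 6.65
ee_pos: [0.5202, 0.1737, 0.0867]
eef_rot: [0.549, 0.445, -0.445, -0.549]
ft_force: [-0.1, -0.7, 1.5]
width: 0.0358
```

Emit:
arm_command --deltas '[0,-0.01,0,0,0,0,0,-0.02,0,0,0,0,0,-0.03,0,0,0,0,0,-0.045,0,0,0,0,0,-0.065,0,0,0,0,0,-0.09,0,0,0,0,0,-0.09,0,0,0,0,0,-0.09,0,0,0,0]'

```text
time: 7.65
ee_pos: [0.5199, 0.1736, 0.1761]
eef_rot: [-0.549, -0.445, 0.445, 0.549]
ft_force: [0.5, -0.5, -3.0]
width: 0.0356
```

```bash
python3 - <<'E'
from h import *
from bench import r
s,p,K,T=wrist(r,"w3")
print(s["time"],s["ee_pos"],s["ft_force"],s["width"],Ro.from_quat(s["eef_rot"]).as_matrix().round(3))
p=r.camera("scene");cv2.imwrite("pics/s3.png",cv2.resize(p["image"][80:300,100:420,::-1],None,fx=2.5,fy=2.5,interpolation=cv2.INTER_CUBIC))
B=Ro.from_quat(s["eef_rot"]).as_matrix()
print("to tray in tool axes",B.T@(np.array([.553,-.236,s["ee_pos"][2]])-s["ee_pos"]))
E
```

```text
7.65 [0.51986268 0.17359609 0.17614185] [ 0.48053892 -0.47006784 -3.02819731] 0.035625254948245554 [[ 0.207 -0.    -0.978]
 [ 0.978 -0.     0.207]
 [-0.    -1.     0.   ]]
to tray in tool axes [-3.93815454e-01  2.43794560e-05 -1.17373027e-01]
```

View pics/s3.png

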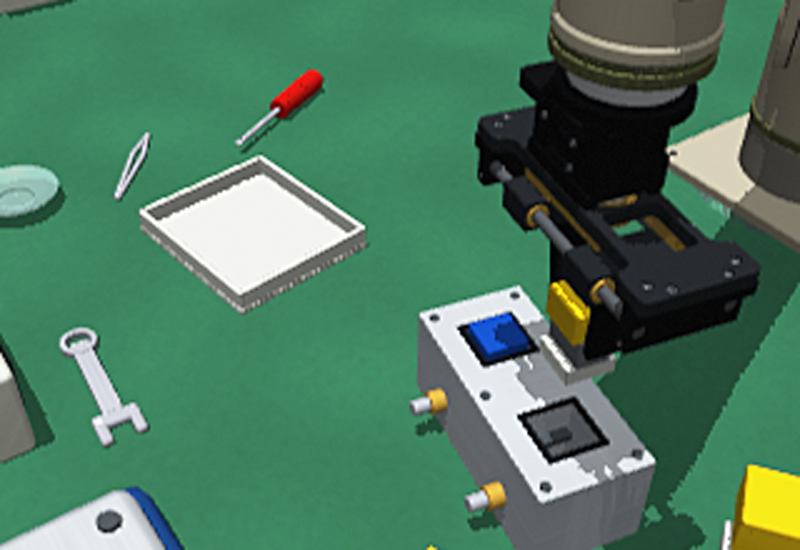

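Emit:
arm_command --deltas '[-0.02,0,-0.006,0,0,0,-0.06,0,-0.018,0,0,0,-0.11,0,-0.033,0,0,0,-0.16,0,-0.048,0,0,0,-0.21,0,-0.063,0,0,0,-0.26,0,-0.078,0,0,0,-0.31,0,-0.093,0,0,0,-0.35,0,-0.105,0,0,0]'

```text
time: 8.75
ee_pos: [0.5491, -0.1942, 0.1763]
eef_rot: [0.55, 0.444, -0.445, -0.55]
ft_force: [-0.5, 1.1, -2.0]
width: 0.0356
```

Emit:
arm_command --deltas '[-0.025,0,-0.007,0,0,0,-0.044,0,-0.012,0,0,0,-0.044,0,-0.012,0,0,0,-0.044,0.03,-0.012,0,0,0,-0.044,0.06,-0.012,0,0,0,-0.044,0.09,-0.012,0,0,0,-0.044,0.11,-0.012,0,0,0,-0.044,0.11,-0.012,0,0,0]'

```text
time: 9.75
ee_pos: [0.552, -0.2352, 0.0653]
eef_rot: [-0.548, -0.445, 0.446, 0.55]
ft_force: [-0.1, 0.1, 0.2]
width: 0.036
```

```bash
python3 - <<'E'
from h import *
from bench import r
s=r.read_state()
print(s["time"],s["ee_pos"],s["ft_force"],s["width"],Ro.from_quat(s["eef_rot"]).as_matrix().round(3))
p=r.camera("scene");cv2.imwrite("pics/s4.png",cv2.resize(p["image"][80:300,100:420,::-1],None,fx=2.5,fy=2.5,interpolation=cv2.INTER_CUBIC))
E
```

```text
9.75 [ 0.55198785 -0.23523524  0.06530395] [-0.12935979  0.07316789  0.18099786] 0.03598015800610066 [[ 0.207 -0.003 -0.978]
 [ 0.978  0.001  0.207]
 [ 0.    -1.     0.003]]
```

View pics/s4.png

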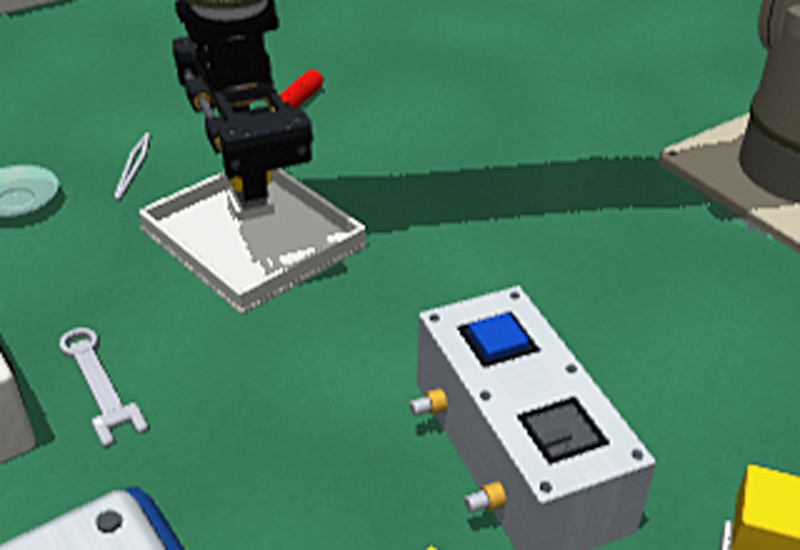

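Emit:
arm_command --deltas '[0,0.012,0,0,0,0,0,0.022,0,0,0,0,0,0.028,0,0,0,0,0,0.03,0,0,0,0,0,0.0315,0,0,0,0,0,0.0315,0,0,0,0]'

```text
time: 10.55
ee_pos: [0.553, -0.236, 0.0351]
eef_rot: [0.549, 0.445, -0.445, -0.549]
ft_force: [0.0, 0.5, -1.7]
width: 0.0359
```

Emit:
arm_command --deltas '[0,0.001,0,0,0,0,0,0.002,0,0,0,0,0,0.002,0,0,0,0]'

```text
time: 10.92
ee_pos: [0.5529, -0.2359, 0.033]
eef_rot: [-0.549, -0.445, 0.445, 0.549]
ft_force: [-0.5, 0.2, -1.1]
width: 0.0359
```

Emit:
arm_command --deltas '[0,0.001,0,0,0,0,0,0.0015,0,0,0,0,0,0.0015,0,0,0,0]'

```text
time: 11.3
ee_pos: [0.5529, -0.236, 0.0318]
eef_rot: [-0.549, -0.445, 0.445, 0.549]
ft_force: [-2.3, 0.7, 4.6]
width: 0.0362
```

Contact, at +4.6 N. I'll release gently and back up.

Emit:
arm_command --deltas '[0,-0.0003,0,0,0,0,0,-0.0003,0,0,0,0,0,-0.0003,0,0,0,0,0,-0.0003,0,0,0,0,0,-0.0003,0,0,0,0]' --hand 0.7

```text
time: 11.92
ee_pos: [0.5529, -0.236, 0.0318]
eef_rot: [-0.549, -0.445, 0.445, 0.549]
ft_force: [-0.6, -1.0, 0.3]
width: 0.0609
```

Emit:
arm_command --deltas '[0,-0.01,0,0,0,0,0,-0.03,0,0,0,0,0,-0.06,0,0,0,0,0,-0.1,0,0,0,0,0,-0.15,0,0,0,0,0,-0.18,0,0,0,0,0,-0.18,0,0,0,0,0,-0.18,0,0,0,0]'

```text
time: 12.92
ee_pos: [0.5527, -0.2359, 0.2121]
eef_rot: [-0.549, -0.445, 0.445, 0.549]
ft_force: [0.6, 0.1, 0.5]
width: 0.0611
```

```bash
python3 - <<'E'
from h import *
from bench import r
s,p,K,T=wrist(r,"w5")
print(s["time"],s["ee_pos"],s["ft_force"],s["width"])
caps(K,T,p["image"],'y',0.063,300)
p=r.camera("scene");cv2.imwrite("pics/s5.png",cv2.resize(p["image"][80:300,100:420,::-1],None,fx=2.5,fy=2.5,interpolation=cv2.INTER_CUBIC))
E
```

```text
12.925 [ 0.5526995  -0.23588939  0.21208256] [0.61854912 0.10329821 0.52195505] 0.06114229593594434
y [256. 175.] 1320 mean [ 0.5516 -0.2351] rect [ 551.7 -235.1] [33.4 36.8] 78.0
```

View pics/s5.png

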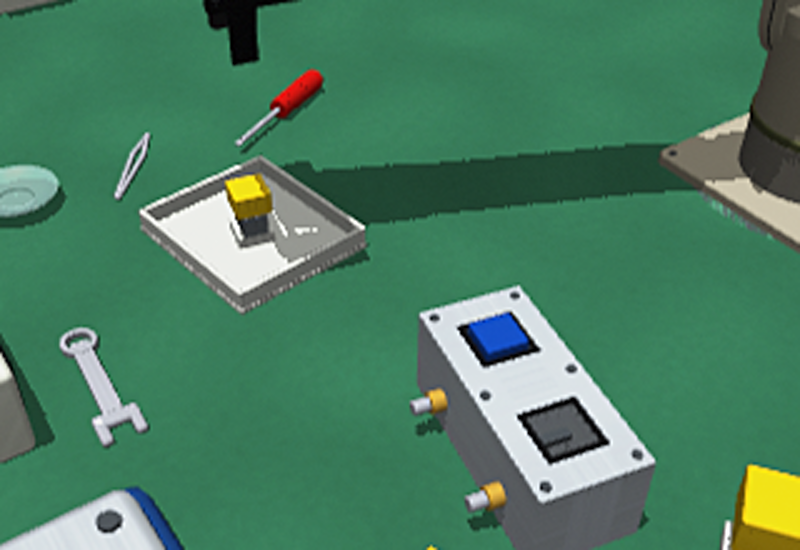

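View pics/w5.png

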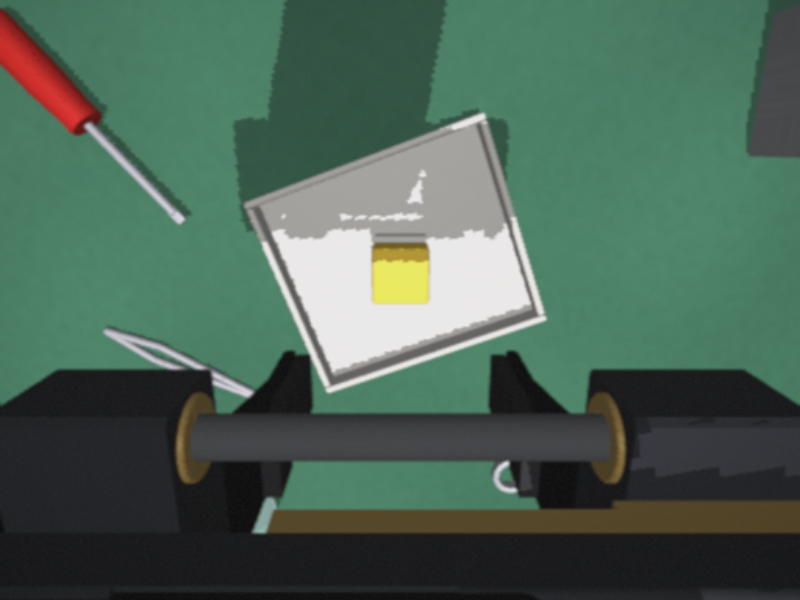

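The spent filter stands upright in mid-tray, at (248,205) in the scene crop and (400,272) in the wrist picture. The blue cap at (498,336) is still seated and the yellow filter's well is empty.

```bash
python3 -c "
from bench import r
print(r.close_job())"
```

```text
the job is handed in; nothing more can be done
None
```

The spent filter is out of the manifold and standing upright in the middle of the white tray, and I handed the job in at about 13 s of the 48 s allowed.

- **Which filter:** I took the middle-sized of the three yellow-capped filters, the one in the manifold. Its cap measured about 37 mm, against about 26 mm and 54 mm for the two loose look-alikes.
- **Press and release:** With shut fingers I pressed it about 9 mm down, reading 6 to 6.5 N. As the tool backed up, the pictures showed it had sprung up.
- **Pull and place:** I gripped the cap at 20 N (opening 35.8 mm), lifted it clear, lowered it until the tool felt 4.6 N from the tray floor, then opened the fingers and backed straight up.
- **Last checks:** The wrist camera puts the cap at (0.552, -0.235) against a measured tray centre of (0.553, -0.236). The blue-capped filter shows no movement in the pictures, and the arm was touching nothing. No check failed. The cap position from the scene camera was about 4 mm off the other two cameras before the press, so I relied on the top and wrist cameras.

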